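# Set the small minerals on their display risers

### The job

Dress the stall front: set four of the small minerals each on the middle of its own dark wooden riser, right side up as it stands now, biggest on the lowest: the turquoise chrysocolla lump on the lowest riser, the brown barite rose on the second lowest, the white quartz twin on the second tallest and the red garnet crystal on the tallest. Leave the dark green fluorite that stands among them, and the clear specimen box, where they are.

Things in the scene. Friction and masses are not known exactly. Their poses are not given: they have to be found in the camera images.
- chrysocolla_mid (a point): turquoise (blue-green) rough lump of chrysocolla, the biggest of the loose small minerals: 43 x 94 x 55 mm high, long way along its y; loose, about 0.45 kg, irregular sides. The point is its centre, half-way up; its z is up as it stands. Grasp it from above across its narrow way (along its x)
- barite_mid (a point): brownish flat rosette of blades (barite rose), 49 x 70 x 34 mm high, long way along its y; loose, about 0.16 kg, irregular sides. The point is its centre, half-way up; its z is up as it stands. Grasp it from above across its narrow way (along its x)
- quartz_twin_mid (a point): white quartz twin: a few upright pointed crystals on one base, 36 x 63 x 63 mm high, long way along its y; loose, about 0.11 kg, irregular sides. The point is its centre, half-way up; its z is up as it stands. Grasp it from above across its narrow way (along its x)
- garnet_mid (a point): dark red single garnet crystal, roundish with flat faces, 40 x 41 x 37 mm high; loose, about 0.07 kg, irregular sides. The point is its centre, half-way up; its z is up as it stands. Grasp it from above across its narrow way (along its x)
- riser_lowest_top (a point): lowest riser: a plain dark-wood slab with a grey felt top, fixed to the table; top 70 x 105 mm (its x, y), 12 mm above the table. The point is the middle of its top surface, z up
- riser_second_top (a point): second lowest riser: a dark-wood bridge (top board on two end boards) with a grey felt top, fixed to the table; top 66 x 88 mm (its x, y), 36 mm above the table. The point is the middle of its top surface, z up
- riser_third_top (a point): second tallest riser: a dark-wood bridge with a grey felt top, fixed to the table; top 60 x 76 mm (its x, y), 61 mm above the table. The point is the middle of its top surface, z up
- riser_tallest_top (a point): tallest riser: a dark-wood bridge, the smallest of the four from above, with a grey felt top, fixed to the table; top 56 x 60 mm (its x, y), 86 mm above the table. The point is the middle of its top surface, z up
- fluorite_mid (a point): dark green cluster of fluorite cubes, 33 x 49 x 35 mm high, loose, stands among the other small minerals and stays there. The point is its centre, half-way up
- specimen_box_mid (a point): small clear specimen box on a black foot with a mineral in it, 38 x 38 x 35 mm high, loose, stays where it is. The point is its centre, half-way up

How it is judged:
By the outcome, as a careful person would: the job done as asked, in the order asked, and still so for the second after the job is handed in, with the robot touching nothing.
It also fails if it takes over 102 s, if anything falls off the work surface, if the arm or the gripper's body presses on something with over 40 N, if the wrist force passes 120 N, or if a joint passes its speed limit or range.

### The arm

A 6-joint arm with a two-finger parallel gripper is mounted at the origin on a cart in front of the work surface, level with it; the furniture and walls round the work are solid. World frame = base frame: x ahead of the robot, y to its left, z up, the work surface at z = 0. Lengths are in m, angles in degrees, forces in N, time in s.
With the tool pointing down it reaches from about 0.35 to 0.875 m from the base axis. Payload 4.2 kg.
Tool frame: the origin (TCP) lies on the front face of the gripper's body, between the roots of the fingers; the fingertips stand 70 mm ahead of it and the grasp point (between the pads) lies 51 mm ahead of it (r.nose_length is the distance from the TCP to the fingertips, in m); z points along the fingers, y is the direction in which the jaws open and shut (so a half turn about z gives the same grasp; the last joint's range is limited). The gripper opens to 87 mm and grips with 3 to 60 N. Pads are 19 mm wide; open, the fingers measure 117 mm over their backs; the gripper's body (75 mm by 190 mm) begins 51 mm behind the grasp point.
Start: joints at [-61.272, 22.042, 0.453, 0, -68.411, -14.817], TCP at [0.15, -0.607, 0.292] pointing down, gripper open.
Joint ranges: [-179.83, 179.83], [-69.29, 118.12], [-61.27, 80.66], [-181.25, 117.63], [-171.15, -9.14], [-177.46, 177.46]. Speed limits (degrees/s): [159.86, 159.86, 180, 180, 180, 180].

### API

Orientations are given as a 3x3 rotation matrix whose columns are the frame's x, y, z axes.
In Python, from station import telemetry, capture, order, r gives the robot as it stands.
- The arm moves only by the tool drive_tool, never from a script. Its argument "series" is a list of rows, each a list of 4 numbers: the shift along the tool's x, y, z as a fraction of full scale, then the turn about the tool's z as a fraction of full scale. In form: [[dx, dy, dz, turn], ...]. A call has 1 to 10 rows; each row is the pose to reach, as a shift and turn from the pose commanded when the call began, along the tool's axes at that moment; what a row does not reach only later rows make up. Full scale, the value 1, is 0.12 m for a shift and 2 rad for a turn. A row lasts 1/8 s, in which the tool goes at most 62.5 mm and 10.7 degrees, less where a joint would pass 70% of its speed; a pose out of reach is approached as far as the arm can. A call with a number of a shift or a turn outside -1 to 1 is refused whole. A call with a gripper value outside its range is refused whole. "fingers" is the finger opening in mm, from 0 to 87, set as the call begins (left out, the last holds). The fingers move at their own pace and stop on an object; the grip force is fixed at half the most. Time passes only in rows, so rows that repeat a pose let the fingers close. It gives the time, the measured TCP pose, the force and the opening at its end, in the units of the state.
- telemetry.sense(): the state, without advancing time (a new reading comes with each control period).
- capture(name): name is "scene" or "top"; returns a dict with "color" (480x640x3 uint8, blue, green, red), "fx", "fy", "cx", "cy" (pixels), "eye" and "attitude" of the camera in the world. Camera axes: x right, y up, looking along -z (the intrinsics and any distortion apply to the point x, -y, -z); pixel columns grow to the right and rows downward; lengths in m; the calibration is good to about 2 mm. A picture is of the moment at which its call begins. There is no depth.
- order.finish_job(): hands the job in, once; it reports no verdict.
The state is a dict: "time_s": time; "joints": joint angles; "joint_velocities": joint speeds; "effort": joint torques, N m; "tcp_pos": TCP position; "ee_rot": TCP orientation; "wrist_force": force on the tool from outside, world axes, zero at the start; "moment": the same for the moment, N m; "gripper_width": opening from 0.0 (shut) to 1.0 (fully open).
Only numpy, scipy, OpenCV 4.12 (cv2) and the standard library are available. Lean on these libraries where they do the work, as an engineer would, in place of code of your own. Each camera call takes 0.05 s, during which the arm holds its last target. There are 200 camera calls.

## Working session

There is one attempt and no reset: what is moved stays moved. The work goes in short steps, Python scripts to look and compute and a tool call to move; the robot and the scene stay as the last step left them, time stands still between calls to the robot, and variables do not carry over. Pictures are saved under pics/ and viewed, about 12 in all and at most 16, crops included, and the job is handed in when it is done.

Besides the shell and the picture viewer there is one more tool, called after "Emit:" by a JSON object that holds its "method" and its "body", one argument or row to a line. drive_tool: Moves the arm, as the interface text tells. Shift numbers are shares of 0.12 m and turn numbers shares of 2 rad, none past 1 either way. Its arguments: {"type":"object","properties":{"series":{"type":"array","items":{"type":"array","items":{"type":"number","minimum":-1,"maximum":1}}},"fingers":{"type":"number"}},"required":["series"]}

```bash
ls; mkdir -p pics; python3 - <<'E'
from station import telemetry, capture
import cv2
s=telemetry.sense();print(s)
for n in("scene","top"):
    c=capture(n);cv2.imwrite(f"pics/{n}0.png",c["color"]);print(n,{k:v for k,v in c.items() if k!="color"})
E
```

```text
pics
{'time_s': 0.0, 'joints': array([-6.12694961e+01,  2.20913941e+01,  3.78395933e-01, -2.91161738e-02,
       -6.84112333e+01, -1.48175882e+01]), 'joint_velocities': array([ 0.087102  ,  0.01039368,  0.0559254 , -0.04626568,  0.00950115,
       -0.15434617]), 'effort': array([ 9.86975579e-05, -3.90664566e+01,  1.87405050e+01,  4.21971112e+00,
        1.10343355e-02, -1.68953329e-04]), 'tcp_pos': array([ 0.15020221, -0.60620924,  0.29114299]), 'ee_rot': array([[-9.70707338e-01, -2.40264167e-01, -6.27882806e-04],
       [-2.40264967e-01,  9.70705009e-01,  2.12841445e-03],
       [ 9.81072590e-05,  2.21692577e-03, -9.99997538e-01]]), 'wrist_force': array([ 0.12126408,  0.31313691, -0.9258801 ]), 'moment': array([-0.03867761, -0.04443669, -0.04265402]), 'gripper_width': 1.0035293135398862}
scene {'fx': 559.8874298784233, 'fy': 559.8874298784233, 'cx': 314.77031310558925, 'cy': 246.8288084347737, 'eye': array([-0.36386346,  0.3282691 ,  0.65736908]), 'attitude': array([[-0.47252627,  0.41786666, -0.77595514],
       [-0.88109489, -0.24373421,  0.40529672],
       [-0.01976683,  0.87520346,  0.48335099]])}
top {'fx': 596.6707107711785, 'fy': 596.6707107711785, 'cx': 310.9926153915958, 'cy': 237.48564351719878, 'eye': array([ 0.41117065, -0.16142495,  1.11348635]), 'attitude': array([[ 0.00311534,  0.99386759, -0.11053286],
       [-0.99997511,  0.00379584,  0.00594671],
       [ 0.00632981,  0.11051159,  0.99385468]])}
```

View pics/scene0.png

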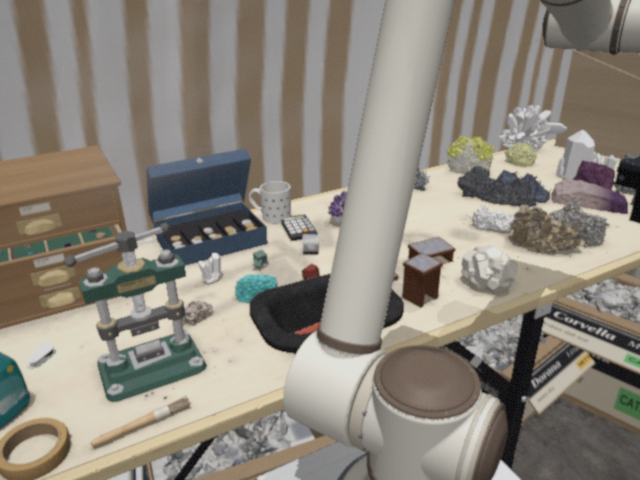

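View pics/top0.png

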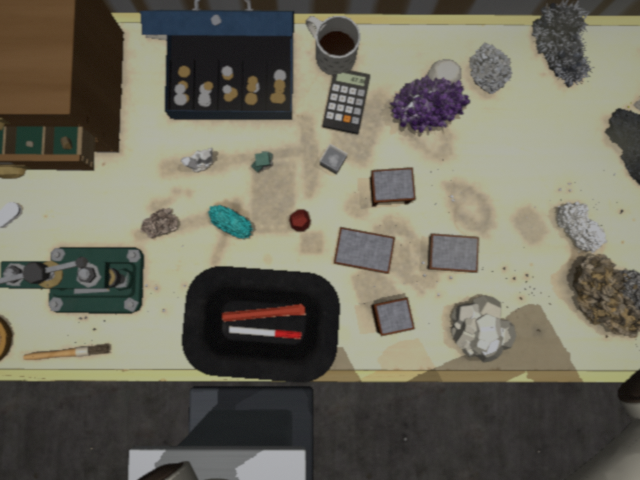

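The top view (640x480) shows the minerals on the left: quartz (199,159), fluorite (262,160), box (333,159), barite (160,223), chrysocolla (231,221) and garnet (300,220). The risers are lowest (365,250), second (454,253), third (393,185) and tallest (393,315). The scene view shows the press standing tall beside the barite, and the arm hides part of the risers.

```bash
cat > h.py <<'E'
import numpy as np, cv2
from station import telemetry, capture
def ray(c,u,v,z):
    d=c["attitude"]@np.array([(u-c["cx"])/c["fx"],-(v-c["cy"])/c["fy"],-1.0])
    return c["eye"]+d*(z-c["eye"][2])/d[2]
def proj(c,p):
    q=c["attitude"].T@(np.array(p)-c["eye"]); return np.array([c["cx"]+c["fx"]*q[0]/-q[2], c["cy"]-c["fy"]*q[1]/-q[2]])
def blob(mask,c,z,seed):
    n,l,st,ce=cv2.connectedComponentsWithStats(mask)
    i=min(range(1,n),key=lambda k:(np.hypot(*(ce[k]-seed))-0.03*st[k,4] if st[k,4]>40 else 1e9))
    cnt=max(cv2.findContours((l==i).astype(np.uint8),cv2.RETR_EXTERNAL,cv2.CHAIN_APPROX_NONE)[0],key=len)[:,0]
    W=np.array([ray(c,u,v,z)[:2] for u,v in cnt])
    (cx,cy),(w,h),a=cv2.minAreaRect((W*1000).astype(np.float32))
    if w<h: w,h,a=h,w,a+90
    return np.array([cx,cy])/1000,(w,h),((a+90)%180)-90,cnt   # a: long axis angle from world x
def move(target,axis_deg):
    """shift/turn (units) to bring TCP to target with jaw axis (tool y) along axis_deg (mod 180)"""
    s=telemetry.sense();R=s["ee_rot"];d=R.T@(np.array(target)-s["tcp_pos"])/0.12
    cur=np.degrees(np.arctan2(R[1,1],R[0,1])); t=(axis_deg-cur+90)%180-90
    # tool z down: positive turn about tool z lowers world angle
    print("t",round(s["time_s"],2),"tcp",s["tcp_pos"].round(4),"jaw",round(cur,1),"j6",s["joints"][5].round(0),"F",s["wrist_force"].round(1),"g",round(s["gripper_width"]*87,1),
      "\n -> d",d.round(3),"turn",round(-np.radians(t)/2,3))
E
cat > m.py <<'E'
from h import *
c=capture("top");im=c["color"];hsv=cv2.cvtColor(im,cv2.COLOR_BGR2HSV);H,S,V=cv2.split(hsv)
for n,p in dict(ch=(231,221),ba=(160,223),qu=(199,159),ga=(300,220),fl=(262,160),table=(240,185),stain=(275,190),felt=(365,250)).items(): print(n,hsv[p[1]-2:p[1]+3:2,p[0]-2:p[0]+3:2].reshape(-1,3)[::3].tolist())
o=cv2.resize(im,None,fx=1,fy=1).copy()
M=dict(chrys=((H>75)&(H<105)&(S>110),.0275,(231,221)),
 barite=((S<125)&(V<150),.017,(160,223)), quartz=((S<45),.0315,(199,159)),
 garnet=(((H<8)|(H>170))&(S>120)&(V<190),.0185,(300,220)), fluor=((H>50)&(H<105)&(S>40),.0175,(262,160)),
 low=((S<60)&(V<150),.012,(365,250)),second=((S<60)&(V<150),.036,(454,253)),third=((S<60)&(V<150),.061,(393,185)),tall=((S<60)&(V<150),.086,(393,315)))
for n,(m,z,s) in M.items():
    m=m.astype(np.uint8)*255
    roi=np.zeros_like(m);cv2.rectangle(roi,(s[0]-36,s[1]-27),(s[0]+36,s[1]+27),255,-1)
    m=cv2.morphologyEx(m&roi,cv2.MORPH_CLOSE,np.ones((3,3)))
    p,wh,a,cnt=blob(m,c,z,s);print(n,p.round(4),np.round(wh,1),round(a,1),"r",np.hypot(*p).round(3))
    cv2.polylines(o,[cnt.reshape(-1,1,2)],True,(0,0,255) if n!="garnet" else (0,255,0),1)
cv2.imwrite("pics/m1.png",cv2.resize(o[120:350,120:500],None,fx=2,fy=2))
E
python3 m.py
```

```text
ch [[89, 165, 122], [90, 163, 116], [89, 166, 103]]
ba [[13, 48, 112], [13, 50, 108], [13, 51, 105]]
qu [[23, 7, 144], [20, 6, 133], [15, 6, 90]]
ga [[3, 172, 101], [3, 172, 110], [2, 171, 109]]
fl [[77, 65, 106], [76, 63, 106], [77, 63, 106]]
table [[31, 36, 177], [32, 39, 177], [32, 43, 178]]
stain [[19, 54, 157], [19, 55, 159], [19, 54, 151]]
felt [[120, 13, 119], [114, 11, 120], [126, 11, 119]]
chrys [ 0.5616 -0.018 ] [86.7 40. ] 59.3 r 0.562
barite [0.5561 0.1132] [71.1 53.3] -55.4 r 0.568
quartz [0.6911 0.0405] [134.1  73.9] -89.7 r 0.692
garnet [ 0.5651 -0.1468] [36.8 34.9] 26.7 r 0.584
fluor [ 0.6786 -0.0731] [39.  27.2] -58.2 r 0.682
low [ 0.5111 -0.2682] [105.6  74.6] 77.8 r 0.577
second [ 0.5047 -0.4256] [93.4 67.3] 86.1 r 0.66
third [ 0.6211 -0.3134] [80.9 67.8] -85.9 r 0.696
tall [ 0.3931 -0.3   ] [79.8 66.6] -77.7 r 0.495
```

View pics/m1.png

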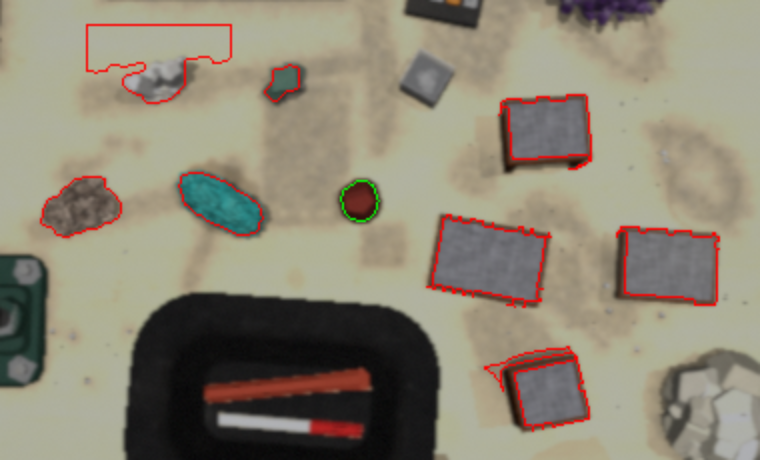

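The overlay shows good contours for chrysocolla, barite, garnet and three risers. The quartz and tallest-riser masks leaked, so I'll refine those two and cross-check heights in the scene view.

```bash
cat > m2.py <<'E'
from h import *
c=capture("top");im=c["color"];hsv=cv2.cvtColor(im,cv2.COLOR_BGR2HSV);H,S,V=cv2.split(hsv)
o=im.copy()
felt=(S<28)&(V<150)&(H>95)
M=dict(quartz=((S<18),.025,(199,159)),low=(felt,.012,(365,250)),second=(felt,.036,(454,253)),third=(felt,.061,(393,185)),tall=(felt,.086,(393,315)),box=((S<28),.035,(333,159)))
for n,(m,z,s) in M.items():
    m=m.astype(np.uint8)*255
    roi=np.zeros_like(m);w,h=(22,15) if n=="quartz" else (36,27);cv2.rectangle(roi,(s[0]-w,s[1]-h),(s[0]+w,s[1]+h),255,-1)
    m=m&roi
    m=cv2.morphologyEx(m,cv2.MORPH_CLOSE,np.ones((3,3)))
    if n!="quartz": m=cv2.morphologyEx(m,cv2.MORPH_OPEN,np.ones((5,5)))
    p,wh,a,cnt=blob(m,c,z,s);print(n,p.round(4),np.round(wh,1),round(a,1),"r",np.hypot(*p).round(3))
    cv2.polylines(o,[cnt.reshape(-1,1,2)],True,(0,0,255),1)
s=capture("scene");so=s["color"].copy()
for p,hh in (((.5616,-.018),.055),((.5561,.1132),.034),((.5651,-.1468),.037),((.6786,-.0731),.035),((.68,.045),.063)):
    a=proj(s,(*p,0));b=proj(s,(*p,hh));cv2.line(so,tuple(int(x) for x in a),tuple(int(x) for x in b),(0,0,255),1)
A=cv2.resize(o[125:195,165:245],None,fx=5,fy=5);B=cv2.resize(so[220:350,80:350],None,fx=1.7,fy=1.7)
C=cv2.resize(o[150:350,330:490],None,fx=1.7,fy=1.7)
out=np.zeros((600,800,3),np.uint8);out[:A.shape[0],:A.shape[1]]=A;out[:C.shape[0],420:420+C.shape[1]]=C;out[355:355+B.shape[0],:B.shape[1]]=B
cv2.imwrite("pics/m2.png",out)
E
python3 m2.py
```

```text
quartz [0.6767 0.0421] [58.1 33.5] -68.7 r 0.678
low [ 0.5113 -0.2667] [94.9 60.8] 79.5 r 0.577
second [ 0.504  -0.4275] [76.8 55.8] 84.8 r 0.661
third [ 0.6248 -0.315 ] [66.  50.6] -85.9 r 0.7
tall [ 0.3906 -0.3101] [50.5 46.7] -78.6 r 0.499
box [ 0.6786 -0.208 ] [41.8 38.4] -30.1 r 0.71
```

View pics/m2.png

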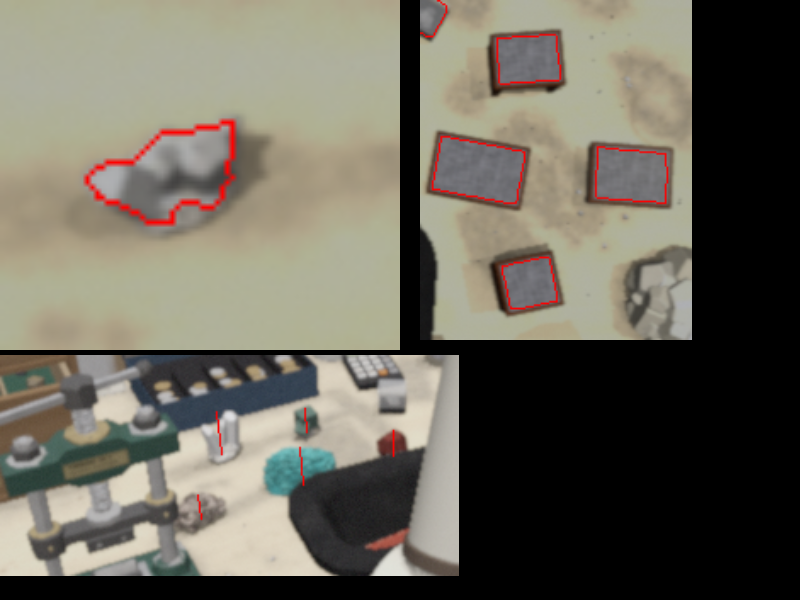

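```bash
python3 -c "
from h import *
move((.5616,-.018,.20),-31)"
```

```text
t 0.25 tcp [ 0.1503 -0.6065  0.2917] jaw 103.9 j6 -15.0 F [ 0.1  0.5 -0. ] g 86.8 
 -> d [-4.506  3.935  0.768] turn -0.393
```

Emit:
{"method": "drive_tool", "body": {
  "series": [
    [-0.9,0.79,0,0],
    [-0.9,0.79,0,0],
    [-0.9,0.79,0,0],
    [-0.9,0.79,0,0]
  ]
}}

```text
time_s: 0.75
tcp_pos: [0.233, -0.488, 0.2927]
ee_rot: [[-0.97, -0.243, 0.0], [-0.243, 0.97, -0.001], [-0.0, -0.001, -1.0]]
wrist_force: [-0.7, -0.6, 1.0]
gripper_width: 1.001
```

Emit:
{"method": "drive_tool", "body": {
  "series": [
    [-0.9,0.79,0,0],
    [-0.9,0.79,0,0],
    [-0.9,0.79,0,0],
    [-0.9,0.79,0,0]
  ]
}}

```text
time_s: 1.25
tcp_pos: [0.3149, -0.3709, 0.2924]
ee_rot: [[-0.97, -0.242, 0.0], [-0.242, 0.97, -0.0], [-0.0, -0.0, -1.0]]
wrist_force: [-0.7, -0.3, 0.2]
gripper_width: 0.995
```

Emit:
{"method": "drive_tool", "body": {
  "series": [
    [-0.9,0.79,0,0],
    [-0.9,0.79,0,0],
    [-0.9,0.79,0,0],
    [-0.9,0.79,0,0]
  ]
}}

```text
time_s: 1.75
tcp_pos: [0.397, -0.2532, 0.2921]
ee_rot: [[-0.971, -0.241, -0.0], [-0.241, 0.971, -0.0], [0.0, -0.0, -1.0]]
wrist_force: [0.9, -1.2, -0.6]
gripper_width: 0.997
```

Emit:
{"method": "drive_tool", "body": {
  "series": [
    [-0.9,0.79,0,0],
    [-0.9,0.79,0,0],
    [-0.9,0.79,0,0],
    [-0.9,0.79,0,0]
  ]
}}

```text
time_s: 2.25
tcp_pos: [0.4787, -0.1354, 0.2918]
ee_rot: [[-0.971, -0.24, -0.001], [-0.24, 0.971, -0.0], [0.001, 0.0, -1.0]]
wrist_force: [0.0, -0.3, -0.1]
gripper_width: 1.0
```

Emit:
{"method": "drive_tool", "body": {
  "series": [
    [-0.9,0.79,0.7,-0.39],
    [-0.9,0.79,0.7,-0.39],
    [-0.9,0.79,0.7,-0.39],
    [-0.9,0.79,0.7,-0.39],
    [-0.9,0.79,0.7,-0.39],
    [-0.9,0.79,0.7,-0.39],
    [-0.9,0.79,0.7,-0.39]
  ]
}}

```text
time_s: 3.12
tcp_pos: [0.5603, -0.0177, 0.2088]
ee_rot: [[-0.523, -0.852, 0.001], [-0.852, 0.523, 0.0], [-0.001, -0.001, -1.0]]
wrist_force: [0.2, 0.5, 0.3]
gripper_width: 1.002
```

```bash
python3 -c "
from h import *
move((.5616,-.018,.083),-31)"
```

```text
t 3.12 tcp [ 0.5603 -0.0177  0.2088] jaw 148.4 j6 -46.0 F [0.2 0.5 0.3] g 87.2 
 -> d [-0.003 -0.01   1.048] turn -0.005
```

Emit:
{"method": "drive_tool", "body": {
  "series": [
    [0,-0.01,0.3,0],
    [0,-0.01,0.6,0],
    [0,-0.01,0.8,0],
    [0,-0.01,1,0],
    [0,-0.01,1,0]
  ]
}}

```text
time_s: 3.75
tcp_pos: [0.5604, -0.0179, 0.087]
ee_rot: [[-0.522, -0.853, -0.004], [-0.853, 0.522, -0.001], [0.003, 0.003, -1.0]]
wrist_force: [0.7, -0.2, 0.3]
gripper_width: 1.002
```

Emit:
{"method": "drive_tool", "body": {
  "series": [
    [0,0,0.05,0],
    [0,0,0.05,0],
    [0,0,0.05,0],
    [0,0,0.05,0],
    [0,0,0.05,0],
    [0,0,0.05,0],
    [0,0,0.05,0],
    [0,0,0.05,0]
  ],
  "fingers": 10
}}

```text
time_s: 4.75
tcp_pos: [0.5619, -0.0174, 0.0826]
ee_rot: [[-0.521, -0.854, 0.001], [-0.854, 0.521, 0.0], [-0.0, -0.001, -1.0]]
wrist_force: [1.1, -0.9, 2.3]
gripper_width: 0.463
```

Emit:
{"method": "drive_tool", "body": {
  "series": [
    [0,0,-0.2,0],
    [0,0,-0.4,0],
    [0,0,-0.6,0],
    [0,0,-1,0],
    [0,0,-1,0],
    [0,0,-1,0]
  ]
}}

```text
time_s: 5.5
tcp_pos: [0.5598, -0.0174, 0.2003]
ee_rot: [[-0.522, -0.853, -0.004], [-0.853, 0.522, 0.0], [0.002, 0.004, -1.0]]
wrist_force: [-1.5, -0.2, -4.7]
gripper_width: 0.467
```

```bash
cat > v.py <<'E'
import sys
from h import *
n=sys.argv[1];x=[int(a) for a in sys.argv[2:10]]
T=capture("top")["color"][x[1]:x[3],x[0]:x[2]];S=capture("scene")["color"][x[5]:x[7],x[4]:x[6]]
f=lambda i:cv2.resize(i,(400,int(400*i.shape[0]/i.shape[1])),interpolation=cv2.INTER_CUBIC)
T,S=f(T),f(S);o=np.zeros((max(len(T),len(S)),800,3),np.uint8);o[:len(T),:400]=T;o[:len(S),400:]=S
cv2.imwrite(f"pics/{n}.png",o)
E
python3 -c "
from h import *
move((.5113,-.268,.20),-11)"; python3 v.py g1 130 120 350 300 130 150 390 350
```

```text
t 5.5 tcp [ 0.5598 -0.0174  0.2003] jaw 148.5 j6 -46.0 F [-1.5 -0.2 -4.7] g 40.6 
 -> d [ 1.992 -0.745  0.003] turn -0.179
```

View pics/g1.png

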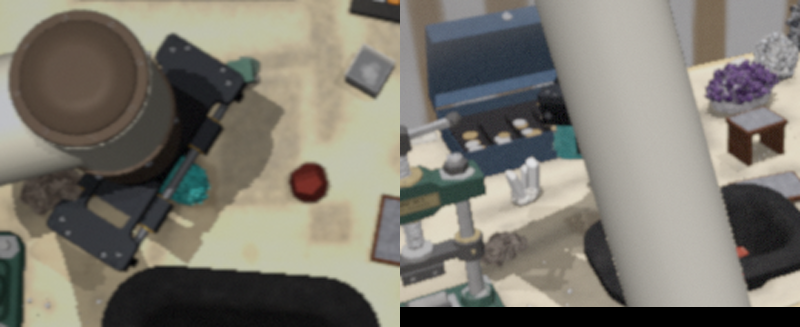

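Chrysocolla is held: opening 40.6 mm and about 4.5 N of weight.

Emit:
{"method": "drive_tool", "body": {
  "series": [
    [0.4,-0.15,0,0],
    [0.7,-0.26,0,0],
    [1,-0.37,0,0],
    [1,-0.37,0,0],
    [1,-0.37,0,0]
  ]
}}

```text
time_s: 6.22
tcp_pos: [0.5364, -0.1428, 0.2009]
ee_rot: [[-0.522, -0.853, -0.003], [-0.853, 0.522, 0.0], [0.001, 0.002, -1.0]]
wrist_force: [0.1, -0.3, -4.6]
gripper_width: 0.465
```

Emit:
{"method": "drive_tool", "body": {
  "series": [
    [0.4,-0.15,0,-0.06],
    [0.7,-0.26,0,-0.12],
    [1,-0.37,0,-0.18],
    [1,-0.37,0,-0.18],
    [1,-0.37,0,-0.18],
    [1,-0.37,0,-0.18]
  ]
}}

```text
time_s: 6.98
tcp_pos: [0.5127, -0.2672, 0.2021]
ee_rot: [[-0.185, -0.983, -0.0], [-0.983, 0.185, 0.0], [-0.0, 0.0, -1.0]]
wrist_force: [0.5, -0.3, -4.2]
gripper_width: 0.461
```

```bash
python3 -c "
from h import *
move((.5113,-.267,.097),-11)"
```

```text
t 6.97 tcp [ 0.5127 -0.2672  0.2021] jaw 169.3 j6 1.0 F [ 0.5 -0.3 -4.2] g 40.1 
 -> d [0.    0.011 0.876] turn 0.003
```

Emit:
{"method": "drive_tool", "body": {
  "series": [
    [0,0.01,0.25,0],
    [0,0.01,0.5,0],
    [0,0.01,0.7,0],
    [0,0.01,0.8,0],
    [0,0.01,0.86,0],
    [0,0.01,0.88,0],
    [0,0.01,0.88,0],
    [0,0.01,0.88,0]
  ]
}}

```text
time_s: 7.98
tcp_pos: [0.5115, -0.2684, 0.0974]
ee_rot: [[-0.187, -0.982, 0.001], [-0.982, 0.187, -0.0], [0.0, -0.002, -1.0]]
wrist_force: [-0.0, -0.4, -4.2]
gripper_width: 0.465
```

```bash
python3 -c "
from h import *
move((.5113,-.267,.0955),-11)"
```

```text
t 7.97 tcp [ 0.5115 -0.2684  0.0974] jaw 169.2 j6 1.0 F [-0.  -0.4 -4.2] g 40.5 
 -> d [-0.011  0.004  0.016] turn 0.002
```

Emit:
{"method": "drive_tool", "body": {
  "series": [
    [0,0,0.01,0],
    [0,0,0.02,0],
    [0,0,0.022,0],
    [0,0,0.022,0]
  ]
}}

```text
time_s: 8.48
tcp_pos: [0.5112, -0.2683, 0.0946]
ee_rot: [[-0.187, -0.982, 0.0], [-0.982, 0.187, -0.0], [0.0, -0.0, -1.0]]
wrist_force: [-1.1, 1.7, 1.1]
gripper_width: 0.469
```

Emit:
{"method": "drive_tool", "body": {
  "series": [
    [0,0,0,0],
    [0,0,0,0],
    [0,0,0,0],
    [0,0,0,0],
    [0,0,0,0]
  ],
  "fingers": 75
}}

```text
time_s: 9.1
tcp_pos: [0.5111, -0.2683, 0.094]
ee_rot: [[-0.187, -0.982, 0.0], [-0.982, 0.187, -0.0], [0.0, -0.0, -1.0]]
wrist_force: [0.4, -0.2, 0.5]
gripper_width: 0.845
```

Emit:
{"method": "drive_tool", "body": {
  "series": [
    [0,0,-0.3,0],
    [0,0,-0.6,0],
    [0,0,-1,0],
    [0,0,-1,0],
    [0,0,-1,0]
  ]
}}

```text
time_s: 9.72
tcp_pos: [0.5106, -0.268, 0.2136]
ee_rot: [[-0.187, -0.982, -0.001], [-0.982, 0.187, 0.001], [-0.001, 0.001, -1.0]]
wrist_force: [-1.0, -0.3, -0.2]
gripper_width: 0.865
```

```bash
python3 -c "
from h import *
move((.5561,.1132,.20),35)"
```

```text
t 9.72 tcp [ 0.5106 -0.268   0.2136] jaw 169.2 j6 1.0 F [-1.  -0.3 -0.2] g 75.3 
 -> d [-3.191  0.222  0.115] turn -0.4
```

Emit:
{"method": "drive_tool", "body": {
  "series": [
    [-0.8,0.055,0,0],
    [-0.8,0.055,0,0],
    [-0.8,0.055,0,0],
    [-0.8,0.055,0,0]
  ],
  "fingers": 87
}}

```text
time_s: 10.22
tcp_pos: [0.5221, -0.1728, 0.2129]
ee_rot: [[-0.187, -0.982, -0.002], [-0.982, 0.187, 0.0], [0.0, 0.002, -1.0]]
wrist_force: [-0.8, 0.1, -0.1]
gripper_width: 0.997
```

Emit:
{"method": "drive_tool", "body": {
  "series": [
    [-0.8,0.055,0,0],
    [-0.8,0.055,0,0],
    [-0.8,0.055,0,0],
    [-0.8,0.055,0,0]
  ]
}}

```text
time_s: 10.72
tcp_pos: [0.5338, -0.0781, 0.2136]
ee_rot: [[-0.188, -0.982, -0.001], [-0.982, 0.188, -0.0], [0.0, 0.001, -1.0]]
wrist_force: [-0.7, 0.5, 0.2]
gripper_width: 0.998
```

Emit:
{"method": "drive_tool", "body": {
  "series": [
    [-0.8,0.055,0,-0.4],
    [-0.8,0.055,0,-0.4],
    [-0.8,0.055,0,-0.4],
    [-0.8,0.055,0,-0.4],
    [-0.8,0.055,0,-0.4],
    [-0.8,0.055,0,-0.4]
  ]
}}

```text
time_s: 11.48
tcp_pos: [0.5454, 0.017, 0.2138]
ee_rot: [[0.572, -0.82, -0.001], [-0.82, -0.572, -0.0], [-0.0, 0.001, -1.0]]
wrist_force: [0.2, 1.0, 0.1]
gripper_width: 0.997
```

```bash
python3 -c "
from h import *
s=capture('scene');print([proj(s,(.45,.2,z)).round() for z in (0,.1,.15,.2,.25)])
move((.5561,.1132,.20),35)"; python3 v.py a2 0 120 460 380 50 150 480 420
```

```text
[array([170., 361.]), array([162., 315.]), array([157., 291.]), array([152., 265.]), array([147., 237.])]
t 11.53 tcp [0.5454 0.0172 0.2138] jaw -145.1 j6 16.0 F [0.1 0.2 0. ] g 86.8 
 -> d [-0.605 -0.531  0.115] turn -0.001
```

View pics/a2.png

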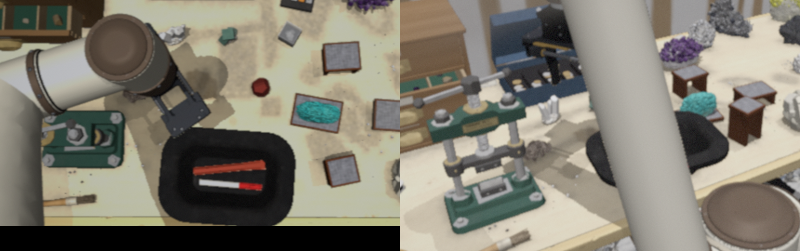

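The chrysocolla sits centred on the lowest riser in the top half (≈(320,110) in this crop). The press lies left of the barite, clear of the planned gripper footprint.

Emit:
{"method": "drive_tool", "body": {
  "series": [
    [-0.3,-0.27,0.1,0],
    [-0.605,-0.535,0.1,0],
    [-0.605,-0.535,0.1,0],
    [-0.605,-0.535,0.1,0]
  ]
}}

```text
time_s: 12.12
tcp_pos: [0.5561, 0.1144, 0.2018]
ee_rot: [[0.574, -0.819, -0.001], [-0.819, -0.574, -0.0], [-0.0, 0.001, -1.0]]
wrist_force: [-0.1, 0.3, 0.1]
gripper_width: 0.998
```

```bash
python3 -c "
from h import *
move((.5561,.1132,.074),35)"
```

```text
t 12.12 tcp [0.5561 0.1144 0.2018] jaw -144.9 j6 7.0 F [-0.1  0.3  0.1] g 86.8 
 -> d [0.008 0.005 1.065] turn 0.0
```

Emit:
{"method": "drive_tool", "body": {
  "series": [
    [0.01,0.01,0.3,0],
    [0.01,0.01,0.6,0],
    [0.01,0.01,0.8,0],
    [0.01,0.01,1,0],
    [0.01,0.01,1,0]
  ]
}}

```text
time_s: 12.75
tcp_pos: [0.5548, 0.1112, 0.0805]
ee_rot: [[0.573, -0.82, -0.004], [-0.82, -0.573, -0.002], [-0.001, 0.005, -1.0]]
wrist_force: [0.4, 0.2, 0.3]
gripper_width: 0.999
```

Emit:
{"method": "drive_tool", "body": {
  "series": [
    [0,0,0.06,0],
    [0,0,0.06,0],
    [0,0,0.06,0]
  ]
}}

```text
time_s: 13.12
tcp_pos: [0.5564, 0.1131, 0.0756]
ee_rot: [[0.574, -0.819, 0.001], [-0.819, -0.574, 0.001], [0.0, -0.001, -1.0]]
wrist_force: [0.2, 0.7, 0.4]
gripper_width: 1.002
```

Emit:
{"method": "drive_tool", "body": {
  "series": [
    [0,0,0,0],
    [0,0,0,0],
    [0,0,0,0],
    [0,0,0,0],
    [0,0,0,0],
    [0,0,0,0],
    [0,0,0,0]
  ],
  "fingers": 10
}}

```text
time_s: 14.0
tcp_pos: [0.5563, 0.1131, 0.0749]
ee_rot: [[0.575, -0.818, 0.001], [-0.818, -0.575, 0.0], [0.0, -0.001, -1.0]]
wrist_force: [1.0, 0.4, -0.3]
gripper_width: 0.538
```

Emit:
{"method": "drive_tool", "body": {
  "series": [
    [0,0,-0.2,0],
    [0,0,-0.4,0],
    [0,0,-0.6,0],
    [0,0,-1,0],
    [0,0,-1,0],
    [0,0,-1,0]
  ]
}}

```text
time_s: 14.75
tcp_pos: [0.5549, 0.1126, 0.1938]
ee_rot: [[0.574, -0.819, -0.003], [-0.819, -0.574, -0.0], [-0.001, 0.002, -1.0]]
wrist_force: [-1.1, -0.5, -1.9]
gripper_width: 0.54
```

```bash
python3 -c "
from h import *
move((.504,-.427,.20),-4)"
```

```text
t 14.75 tcp [0.5549 0.1126 0.1938] jaw -145.0 j6 7.0 F [-1.1 -0.5 -1.9] g 47.0 
 -> d [ 3.439  2.928 -0.049] turn 0.341
```

Emit:
{"method": "drive_tool", "body": {
  "series": [
    [0.3,0.26,0,0],
    [0.6,0.51,0,0],
    [0.86,0.73,0,0],
    [0.86,0.73,0,0],
    [0.86,0.73,0,0]
  ]
}}

```text
time_s: 15.38
tcp_pos: [0.543, -0.0219, 0.1934]
ee_rot: [[0.574, -0.819, -0.003], [-0.819, -0.574, -0.0], [-0.001, 0.003, -1.0]]
wrist_force: [0.4, 0.3, -0.6]
gripper_width: 0.54
```

Emit:
{"method": "drive_tool", "body": {
  "series": [
    [0.3,0.26,0,0],
    [0.6,0.51,0,0],
    [0.86,0.73,0,0],
    [0.86,0.73,0,0],
    [0.86,0.73,0,0]
  ]
}}

```text
time_s: 16.0
tcp_pos: [0.5313, -0.1556, 0.1943]
ee_rot: [[0.575, -0.818, -0.001], [-0.818, -0.575, 0.0], [-0.001, 0.001, -1.0]]
wrist_force: [-0.0, 0.1, -1.6]
gripper_width: 0.54
```

Emit:
{"method": "drive_tool", "body": {
  "series": [
    [0.3,0.26,0,0],
    [0.6,0.51,0,0],
    [0.86,0.73,0,0],
    [0.86,0.73,0,0],
    [0.86,0.73,0,0]
  ]
}}

```text
time_s: 16.62
tcp_pos: [0.5191, -0.29, 0.1945]
ee_rot: [[0.576, -0.818, -0.001], [-0.818, -0.576, 0.001], [-0.001, 0.0, -1.0]]
wrist_force: [-0.4, 0.4, -1.8]
gripper_width: 0.54
```

Emit:
{"method": "drive_tool", "body": {
  "series": [
    [0.3,0.26,0,0.1],
    [0.6,0.51,0,0.2],
    [0.86,0.73,0,0.3],
    [0.86,0.73,0,0.34],
    [0.86,0.73,0,0.34],
    [0.86,0.73,0,0.34],
    [0.86,0.73,0,0.34]
  ]
}}

```text
time_s: 17.5
tcp_pos: [0.5069, -0.4251, 0.195]
ee_rot: [[-0.065, -0.998, 0.0], [-0.998, 0.065, -0.0], [0.0, -0.0, -1.0]]
wrist_force: [0.4, -0.2, -1.4]
gripper_width: 0.538
```

```bash
python3 -c "
from h import *
move((.504,-.427,.113),-4)"; python3 v.py b2 330 120 530 370 380 200 500 320
```

```text
t 17.5 tcp [ 0.5069 -0.4251  0.195 ] jaw 176.3 j6 22.0 F [ 0.4 -0.2 -1.4] g 46.8 
 -> d [0.017 0.023 0.684] turn 0.002
```

View pics/b2.png

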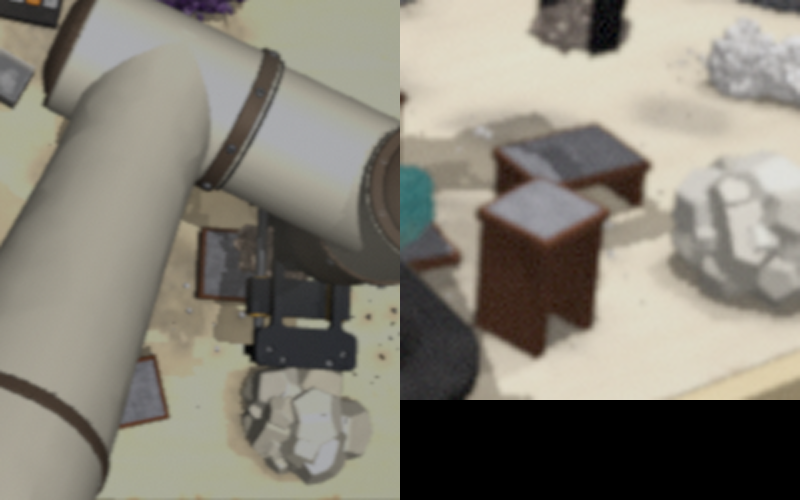

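The barite hangs above the second riser. The white rock (top view about (480,327)) lies near the gripper body, so I'll check its height before going down.

```bash
python3 -c "
from h import *
s=capture('scene');t=capture('top')
for z in (0,.04,.08,.12): print(z,[ray(t,*p,z)[:2].round(3).tolist() for p in ((452,310),(470,298),(480,327),(512,330),(483,359))])
# scene: rock top (490,246), bottom (490,293)
for z in (0,.05,.08,.1,.12): print(z,ray(s,490,246,z)[:2].round(3),ray(s,490,293,z)[:2].round(3))
"
```

```text
0 [[0.401, -0.43], [0.423, -0.464], [0.37, -0.481], [0.364, -0.54], [0.311, -0.485]]
0.04 [[0.401, -0.42], [0.422, -0.453], [0.371, -0.47], [0.366, -0.527], [0.315, -0.474]]
0.08 [[0.401, -0.411], [0.422, -0.442], [0.373, -0.458], [0.368, -0.513], [0.318, -0.462]]
0.12 [[0.402, -0.401], [0.422, -0.432], [0.374, -0.447], [0.369, -0.5], [0.322, -0.45]]
0 [ 0.483 -0.589] [ 0.331 -0.445]
0.05 [ 0.418 -0.519] [ 0.278 -0.386]
0.08 [ 0.38  -0.478] [ 0.246 -0.351]
0.1 [ 0.354 -0.45 ] [ 0.225 -0.328]
0.12 [ 0.328 -0.422] [ 0.204 -0.304]
```

Rock top is about 0.085 m and the body bottom stays at or above 0.11 m, so it is clear.

Emit:
{"method": "drive_tool", "body": {
  "series": [
    [0.02,0.02,0.25,0],
    [0.02,0.02,0.45,0],
    [0.02,0.02,0.6,0],
    [0.02,0.02,0.67,0],
    [0.02,0.02,0.685,0],
    [0.02,0.02,0.685,0],
    [0.02,0.02,0.685,0]
  ]
}}

```text
time_s: 18.58
tcp_pos: [0.5042, -0.4286, 0.1135]
ee_rot: [[-0.068, -0.998, 0.001], [-0.998, 0.068, -0.001], [0.001, -0.002, -1.0]]
wrist_force: [0.2, -0.1, -2.1]
gripper_width: 0.542
```

```bash
python3 -c "
from h import *
move((.504,-.427,.111),-4)"
```

```text
t 18.57 tcp [ 0.5042 -0.4286  0.1135] jaw 176.1 j6 22.0 F [ 0.2 -0.1 -2.1] g 47.1 
 -> d [-0.013  0.003  0.021] turn 0.001
```

Emit:
{"method": "drive_tool", "body": {
  "series": [
    [-0.01,0,0.01,0],
    [-0.01,0,0.02,0],
    [-0.01,0,0.022,0],
    [-0.01,0,0.022,0]
  ]
}}

```text
time_s: 19.08
tcp_pos: [0.504, -0.4271, 0.1109]
ee_rot: [[-0.068, -0.998, 0.0], [-0.998, 0.068, -0.0], [0.0, -0.0, -1.0]]
wrist_force: [-1.2, 3.0, 5.4]
gripper_width: 0.542
```

Emit:
{"method": "drive_tool", "body": {
  "series": [
    [0,0,0,0],
    [0,0,0,0],
    [0,0,0,0],
    [0,0,0,0],
    [0,0,0,0]
  ],
  "fingers": 78
}}

```text
time_s: 19.7
tcp_pos: [0.5039, -0.4272, 0.1098]
ee_rot: [[-0.068, -0.998, -0.0], [-0.998, 0.068, 0.0], [-0.0, 0.0, -1.0]]
wrist_force: [-0.0, -0.1, 0.4]
gripper_width: 0.891
```

Emit:
{"method": "drive_tool", "body": {
  "series": [
    [0,0,-0.3,0],
    [0,0,-0.6,0],
    [0,0,-1,0],
    [0,0,-1,0],
    [0,0,-1,0]
  ]
}}

```text
time_s: 20.32
tcp_pos: [0.5036, -0.4269, 0.2297]
ee_rot: [[-0.068, -0.998, -0.0], [-0.998, 0.068, 0.001], [-0.001, 0.0, -1.0]]
wrist_force: [-0.0, -0.1, 0.3]
gripper_width: 0.898
```

```bash
python3 -c "
from h import *
move((.674,.043,.22),21)"
```

```text
t 20.32 tcp [ 0.5036 -0.4269  0.2297] jaw 176.1 j6 22.0 F [-0.  -0.1  0.3] g 78.1 
 -> d [-4.004 -1.15   0.083] turn -0.217
```

Emit:
{"method": "drive_tool", "body": {
  "series": [
    [-0.4,-0.11,0,0],
    [-0.8,-0.23,0,0],
    [-0.8,-0.23,0,0],
    [-0.8,-0.23,0,0]
  ],
  "fingers": 87
}}

```text
time_s: 20.82
tcp_pos: [0.5376, -0.3331, 0.2287]
ee_rot: [[-0.067, -0.998, -0.002], [-0.998, 0.067, 0.001], [-0.001, 0.002, -1.0]]
wrist_force: [-0.3, -0.8, 0.5]
gripper_width: 0.995
```

Emit:
{"method": "drive_tool", "body": {
  "series": [
    [-0.4,-0.11,0,0],
    [-0.8,-0.23,0,0],
    [-0.8,-0.23,0,0],
    [-0.8,-0.23,0,0]
  ]
}}

```text
time_s: 21.32
tcp_pos: [0.5716, -0.2403, 0.2294]
ee_rot: [[-0.069, -0.998, -0.001], [-0.998, 0.069, 0.0], [0.0, 0.001, -1.0]]
wrist_force: [-0.9, 0.0, -0.5]
gripper_width: 1.0
```

```bash
python3 - <<'E'
from h import *
move((.674,.043,.22),21)
t=capture("top");s=capture("scene")
A=cv2.resize(t["color"][130:190,160:240],None,fx=5,fy=5,interpolation=cv2.INTER_CUBIC)
B=cv2.resize(s["color"][240:300,170:250],None,fx=5,fy=5,interpolation=cv2.INTER_CUBIC)
for c,I,o in ((t,A,(160,130)),(s,B,(170,240))):
    for z,col in ((0,(0,0,255)),(.063,(255,0,0))):
        a=np.radians(-69);u=np.array([np.cos(a),np.sin(a)]);n=np.array([-u[1],u[0]]);m=np.array([.674,.043])
        P=[proj(c,(*(m+i*.0315*u+j*.018*n),z)) for i,j in((1,1),(1,-1),(-1,-1),(-1,1))]
        cv2.polylines(I,[((np.array(P)-o)*5).astype(np.int32).reshape(-1,1,2)],True,col,1)
T=t["color"][120:350,330:500];T=cv2.resize(T,(800-0)//2 and (222,300))
cv2.imwrite("pics/q3.png",np.vstack([np.hstack([A,B]),np.hstack([T,np.zeros((300,578,3),np.uint8)])]))
E
```

```text
t 21.32 tcp [ 0.5716 -0.2403  0.2294] jaw 176.0 j6 4.0 F [-0.9  0.  -0.5] g 87.0 
 -> d [-2.414 -0.689  0.078] turn -0.218
```

View pics/q3.png

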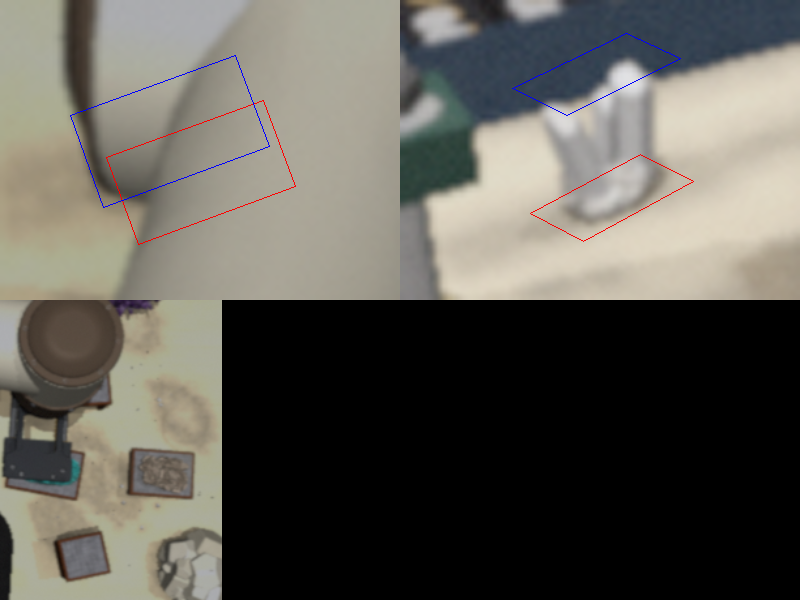

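The barite sits centred on the second riser, and the quartz box overlay in the scene view fits the specimen to a few mm. Going on to the quartz.

Emit:
{"method": "drive_tool", "body": {
  "series": [
    [-0.4,-0.11,0,0],
    [-0.8,-0.23,0,0],
    [-0.8,-0.23,0,0],
    [-0.8,-0.23,0,0]
  ]
}}

```text
time_s: 21.92
tcp_pos: [0.6057, -0.1465, 0.2298]
ee_rot: [[-0.069, -0.998, -0.001], [-0.998, 0.069, -0.0], [0.0, 0.001, -1.0]]
wrist_force: [-0.0, 0.4, -0.3]
gripper_width: 1.0
```

Emit:
{"method": "drive_tool", "body": {
  "series": [
    [-0.4,-0.11,0,0],
    [-0.8,-0.23,0,0],
    [-0.8,-0.23,0,0],
    [-0.8,-0.23,0,0]
  ]
}}

```text
time_s: 22.42
tcp_pos: [0.6397, -0.053, 0.2298]
ee_rot: [[-0.07, -0.998, -0.001], [-0.998, 0.07, -0.0], [0.0, 0.001, -1.0]]
wrist_force: [-0.6, 0.5, 0.0]
gripper_width: 1.0
```

Emit:
{"method": "drive_tool", "body": {
  "series": [
    [-0.4,-0.11,0,-0.1],
    [-0.81,-0.23,0.08,-0.218],
    [-0.81,-0.23,0.08,-0.218],
    [-0.81,-0.23,0.08,-0.218],
    [-0.81,-0.23,0.08,-0.218],
    [-0.81,-0.23,0.08,-0.218]
  ]
}}

```text
time_s: 23.18
tcp_pos: [0.6741, 0.0423, 0.2208]
ee_rot: [[0.358, -0.934, 0.0], [-0.934, -0.358, 0.0], [0.0, -0.0, -1.0]]
wrist_force: [-0.3, 1.0, 0.2]
gripper_width: 1.001
```

```bash
python3 -c "
from h import *
move((.674,.043,.079),21)"; python3 v.py q4 130 90 330 240 140 180 340 330
```

```text
t 23.18 tcp [0.6741 0.0423 0.2208] jaw -159.0 j6 4.0 F [-0.3  1.   0.2] g 87.1 
 -> d [-6.000e-03 -1.000e-03  1.181e+00] turn -0.0
```

View pics/q4.png

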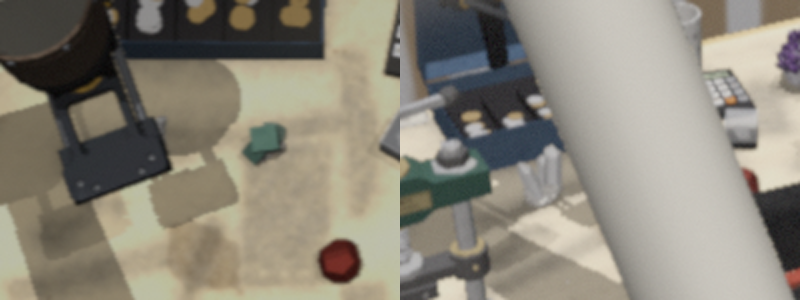

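Emit:
{"method": "drive_tool", "body": {
  "series": [
    [0,0,0.3,0],
    [0,0,0.6,0],
    [0,0,0.8,0],
    [0,0,1,0],
    [0,0,1,0]
  ]
}}

```text
time_s: 23.9
tcp_pos: [0.673, 0.043, 0.0982]
ee_rot: [[0.359, -0.933, -0.005], [-0.933, -0.359, -0.001], [-0.001, 0.005, -1.0]]
wrist_force: [0.0, -0.6, 0.3]
gripper_width: 1.002
```

Emit:
{"method": "drive_tool", "body": {
  "series": [
    [0,0,0.06,0],
    [0,0,0.12,0],
    [0,0,0.18,0],
    [0,0,0.18,0],
    [0,0,0.18,0]
  ]
}}

```text
time_s: 24.52
tcp_pos: [0.6745, 0.0436, 0.079]
ee_rot: [[0.36, -0.933, 0.0], [-0.933, -0.36, 0.0], [0.0, -0.0, -1.0]]
wrist_force: [-0.4, -0.6, -0.1]
gripper_width: 1.003
```

Emit:
{"method": "drive_tool", "body": {
  "series": [
    [0,0,0,0],
    [0,0,0,0],
    [0,0,0,0],
    [0,0,0,0],
    [0,0,0,0],
    [0,0,0,0],
    [0,0,0,0],
    [0,0,0,0]
  ],
  "fingers": 10
}}

```text
time_s: 25.52
tcp_pos: [0.6745, 0.0436, 0.0789]
ee_rot: [[0.36, -0.933, 0.001], [-0.933, -0.36, 0.0], [0.0, -0.001, -1.0]]
wrist_force: [0.5, 0.5, -0.9]
gripper_width: 0.385
```

Emit:
{"method": "drive_tool", "body": {
  "series": [
    [0,0,-0.2,0],
    [0,0,-0.4,0],
    [0,0,-0.6,0],
    [0,0,-1,0],
    [0,0,-1,0],
    [0,0,-1,0]
  ]
}}

```text
time_s: 26.28
tcp_pos: [0.6734, 0.0435, 0.1979]
ee_rot: [[0.359, -0.933, -0.002], [-0.933, -0.359, 0.0], [-0.001, 0.002, -1.0]]
wrist_force: [-0.3, -0.3, -1.6]
gripper_width: 0.39
```

```bash
python3 -c "
from h import *
move((.624,-.315,.23),4)"; python3 v.py q5 130 90 330 240 170 180 290 270
```

```text
t 26.27 tcp [0.6734 0.0435 0.1979] jaw -158.9 j6 4.0 F [-0.3 -0.3 -1.6] g 33.9 
 -> d [ 2.64   1.458 -0.268] turn 0.149
```

View pics/q5.png

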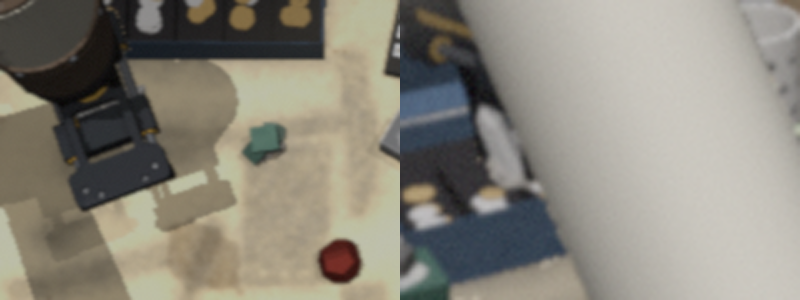

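Emit:
{"method": "drive_tool", "body": {
  "series": [
    [0.3,0.16,-0.1,0],
    [0.6,0.32,-0.2,0],
    [0.88,0.486,-0.2,0],
    [0.88,0.486,-0.2,0],
    [0.88,0.486,-0.2,0]
  ]
}}

```text
time_s: 27.0
tcp_pos: [0.6575, -0.0759, 0.2215]
ee_rot: [[0.359, -0.933, -0.002], [-0.933, -0.359, 0.0], [-0.001, 0.002, -1.0]]
wrist_force: [0.1, -0.2, -1.0]
gripper_width: 0.39
```

Emit:
{"method": "drive_tool", "body": {
  "series": [
    [0.3,0.16,0,0],
    [0.6,0.32,0,0],
    [0.88,0.486,0,0],
    [0.88,0.486,0,0],
    [0.88,0.486,0,0]
  ]
}}

```text
time_s: 27.62
tcp_pos: [0.6417, -0.1944, 0.2222]
ee_rot: [[0.361, -0.933, -0.001], [-0.933, -0.361, 0.0], [-0.001, 0.001, -1.0]]
wrist_force: [0.4, -0.6, -1.0]
gripper_width: 0.388
```

Emit:
{"method": "drive_tool", "body": {
  "series": [
    [0.3,0.16,0,0.05],
    [0.6,0.32,0,0.1],
    [0.88,0.486,0,0.149],
    [0.88,0.486,0,0.149],
    [0.88,0.486,0,0.149],
    [0.88,0.486,0,0.149]
  ]
}}

```text
time_s: 28.38
tcp_pos: [0.6256, -0.3133, 0.2228]
ee_rot: [[0.073, -0.997, 0.0], [-0.997, -0.073, 0.0], [-0.0, -0.0, -1.0]]
wrist_force: [-0.2, 0.6, -1.7]
gripper_width: 0.387
```

```bash
python3 -c "
from h import *
move((.624,-.315,.142),4)"
```

```text
t 28.38 tcp [ 0.6256 -0.3133  0.2228] jaw -175.8 j6 18.0 F [-0.2  0.6 -1.7] g 33.6 
 -> d [0.013 0.015 0.673] turn 0.001
```

Emit:
{"method": "drive_tool", "body": {
  "series": [
    [0.01,0.01,0.25,0],
    [0.01,0.01,0.45,0],
    [0.01,0.01,0.6,0],
    [0.01,0.01,0.66,0],
    [0.01,0.01,0.67,0],
    [0.01,0.01,0.67,0],
    [0.01,0.01,0.67,0]
  ]
}}

```text
time_s: 29.25
tcp_pos: [0.6243, -0.3165, 0.1434]
ee_rot: [[0.07, -0.998, 0.002], [-0.998, -0.07, -0.001], [0.001, -0.002, -1.0]]
wrist_force: [-0.2, -0.2, -0.1]
gripper_width: 0.39
```

```bash
python3 -c "
from h import *
move((.624,-.315,.140),4)"; python3 v.py q6 340 130 460 250 370 180 490 300
```

```text
t 29.25 tcp [ 0.6243 -0.3165  0.1434] jaw -176.0 j6 18.0 F [-0.2 -0.2 -0.1] g 34.0 
 -> d [-0.012  0.002  0.028] turn 0.0
```

View pics/q6.png

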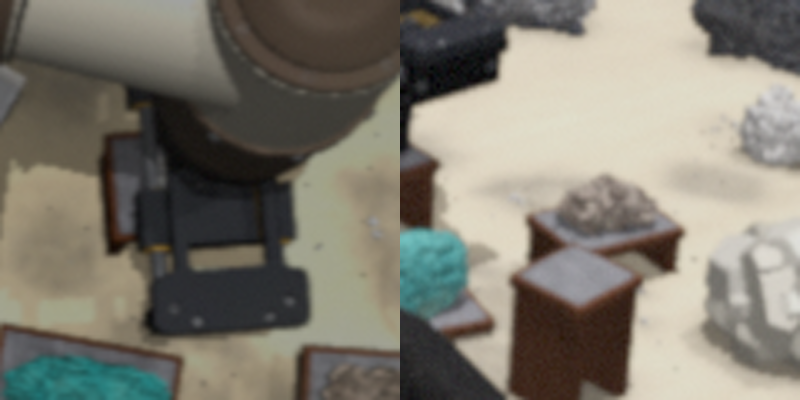

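Emit:
{"method": "drive_tool", "body": {
  "series": [
    [-0.01,0,0.01,0],
    [-0.01,0,0.02,0],
    [-0.01,0,0.024,0],
    [-0.01,0,0.024,0]
  ]
}}

```text
time_s: 29.85
tcp_pos: [0.6238, -0.3151, 0.1399]
ee_rot: [[0.07, -0.998, 0.0], [-0.998, -0.07, -0.0], [0.0, -0.0, -1.0]]
wrist_force: [-0.3, 1.2, 1.9]
gripper_width: 0.392
```

Emit:
{"method": "drive_tool", "body": {
  "series": [
    [0,0,0.005,0],
    [0,0,0.005,0]
  ]
}}

```text
time_s: 30.1
tcp_pos: [0.6238, -0.3151, 0.1399]
ee_rot: [[0.07, -0.998, 0.0], [-0.998, -0.07, -0.0], [0.0, -0.0, -1.0]]
wrist_force: [-3.1, 2.4, 5.7]
gripper_width: 0.391
```

Contact is felt, so I'll release.

Emit:
{"method": "drive_tool", "body": {
  "series": [
    [0,0,-0.004,0],
    [0,0,-0.004,0],
    [0,0,-0.004,0],
    [0,0,-0.004,0],
    [0,0,-0.004,0],
    [0,0,-0.004,0]
  ],
  "fingers": 75
}}

```text
time_s: 30.85
tcp_pos: [0.6238, -0.3151, 0.1393]
ee_rot: [[0.07, -0.998, -0.0], [-0.998, -0.07, -0.0], [0.0, 0.0, -1.0]]
wrist_force: [-0.1, 1.1, 1.3]
gripper_width: 0.855
```

Emit:
{"method": "drive_tool", "body": {
  "series": [
    [0,0,-0.3,0],
    [0,0,-0.6,0],
    [0,0,-1,0],
    [0,0,-1,0],
    [0,0,-1,0]
  ]
}}

```text
time_s: 31.48
tcp_pos: [0.6234, -0.3148, 0.2591]
ee_rot: [[0.07, -0.998, -0.0], [-0.998, -0.07, 0.001], [-0.001, 0.0, -1.0]]
wrist_force: [-0.4, -0.0, -0.1]
gripper_width: 0.865
```

```bash
python3 -c "
from h import *
move((.5651,-.1468,.22),-63)"
```

```text
t 31.48 tcp [ 0.6234 -0.3148  0.2591] jaw -176.0 j6 18.0 F [-0.4 -0.  -0.1] g 75.3 
 -> d [-1.43   0.387  0.327] turn 0.585
```

Emit:
{"method": "drive_tool", "body": {
  "series": [
    [-0.4,0.15,0,0],
    [-0.9,0.3,0,0],
    [-0.9,0.3,0,0],
    [-0.9,0.3,0,0]
  ]
}}

```text
time_s: 31.98
tcp_pos: [0.5802, -0.2096, 0.2585]
ee_rot: [[0.071, -0.997, -0.002], [-0.997, -0.071, 0.0], [-0.0, 0.001, -1.0]]
wrist_force: [1.6, -0.1, 0.6]
gripper_width: 0.861
```

Emit:
{"method": "drive_tool", "body": {
  "series": [
    [-0.4,0.1,0,0],
    [-0.9,0.1,0,0],
    [-0.9,0.1,0,0],
    [-0.9,0.1,0,0]
  ]
}}

```text
time_s: 32.48
tcp_pos: [0.5613, -0.1037, 0.2589]
ee_rot: [[0.069, -0.998, -0.001], [-0.998, -0.069, -0.0], [0.0, 0.001, -1.0]]
wrist_force: [-0.5, 0.3, -0.0]
gripper_width: 0.862
```

Emit:
{"method": "drive_tool", "body": {
  "series": [
    [-0.4,0,0,0],
    [-0.9,0,0,0],
    [-0.9,0,0,0],
    [-0.9,0,0,0]
  ]
}}

```text
time_s: 32.98
tcp_pos: [0.5536, 0.0036, 0.259]
ee_rot: [[0.068, -0.998, -0.001], [-0.998, -0.068, -0.0], [0.0, 0.001, -1.0]]
wrist_force: [-0.2, -0.7, -0.4]
gripper_width: 0.86
```

```bash
python3 - <<'E'
from h import *
move((.5651,-.1468,.2),-63)
t=capture("top");s=capture("scene");im=t["color"];H,S,V=cv2.split(cv2.cvtColor(im,cv2.COLOR_BGR2HSV))
m=((((H<10)|(H>170))&(S>110))*255).astype(np.uint8);roi=np.zeros_like(m);roi[200:242,280:322]=255
p,wh,a,cnt=blob(m&roi,t,.0185,(300,220));print("garnet",p.round(4),np.round(wh,1),a)
W=np.array([ray(t,*q,.0185)[:2] for q in cnt])*1000
for d in range(-90,90,15):
    u=W@[np.cos(np.radians(d)),np.sin(np.radians(d))];print(d,round(np.ptp(u),1),end="; ")
f=lambda c,a,b:cv2.resize(c["color"][a[1]:b[1],a[0]:b[0]],(400,300),interpolation=cv2.INTER_CUBIC)
X=f(t,(360,160),(424,208));
for z,col in((.061,(0,0,255)),):
    q=(proj(t,(.624,-.315,z))-(360,160))*6.25;cv2.circle(X,tuple(int(v) for v in q),4,col,-1)
cv2.imwrite("pics/z7.png",np.vstack([np.hstack([X,f(s,(300,160),(460,280))]),np.hstack([f(t,(280,205),(320,235)),f(t,(330,160),(490,280))])]))
E
```

```text
t 32.98 tcp [0.5536 0.0036 0.259 ] jaw -176.1 j6 -13.0 F [-0.2 -0.7 -0.4] g 74.8 
 -> d [ 1.257 -0.01   0.492] turn 0.584
garnet [ 0.5655 -0.1466] [37.4 35.2] 0.2355705052614212
-90 35.2; -75 34.7; -60 36.4; -45 38.1; -30 37.7; -15 38.0; 0 37.4; 15 38.5; 30 37.3; 45 36.9; 60 36.9; 75 36.1;
```

View pics/z7.png

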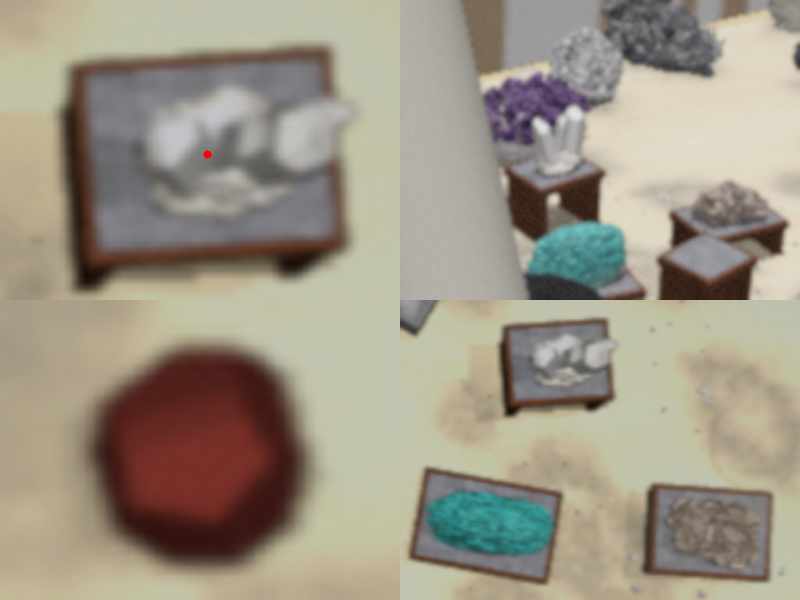

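The quartz stands upright and central on the third riser. Chrysocolla and barite are well centred. The garnet centre is (0.5655, -0.1466), narrowest along about -80°.

Emit:
{"method": "drive_tool", "body": {
  "series": [
    [0.4,0,0,0.1],
    [0.8,0,0,0.2],
    [1,0,0.2,0.3],
    [1,0,0.4,0.4],
    [1,0,0.48,0.55],
    [1,0,0.48,0.73],
    [1,0,0.48,0.73],
    [1,0,0.48,0.73],
    [1,0,0.48,0.73],
    [1,0,0.48,0.73]
  ]
}}

```text
time_s: 34.33
tcp_pos: [0.5615, -0.1159, 0.2017]
ee_rot: [[-0.984, -0.181, -0.0], [-0.181, 0.984, -0.0], [0.0, -0.0, -1.0]]
wrist_force: [-0.2, 0.3, -0.3]
gripper_width: 0.858
```

```bash
python3 -c "
from h import *
move((.5655,-.1466,.072),-80)"
```

```text
t 34.33 tcp [ 0.5615 -0.1159  0.2017] jaw 100.4 j6 -84.0 F [-0.2  0.3 -0.3] g 74.7 
 -> d [ 0.014 -0.258  1.081] turn 0.003
```

Emit:
{"method": "drive_tool", "body": {
  "series": [
    [0.014,-0.258,0.1,0],
    [0.014,-0.258,0.2,0],
    [0.014,-0.258,0.5,0],
    [0.014,-0.258,0.8,0],
    [0.014,-0.258,0.8,0],
    [0.014,-0.258,0.8,0]
  ]
}}

```text
time_s: 35.08
tcp_pos: [0.5664, -0.1456, 0.1068]
ee_rot: [[-0.983, -0.181, 0.002], [-0.181, 0.983, -0.0], [-0.002, -0.001, -1.0]]
wrist_force: [0.2, 0.0, 0.3]
gripper_width: 0.86
```

```bash
python3 -c "
from h import *
move((.5655,-.1466,.072),-80)"
```

```text
t 35.08 tcp [ 0.5664 -0.1456  0.1068] jaw 100.4 j6 -81.0 F [0.2 0.  0.3] g 74.8 
 -> d [ 0.009 -0.007  0.29 ] turn 0.004
```

Emit:
{"method": "drive_tool", "body": {
  "series": [
    [0,-0.005,0.15,0],
    [0,-0.005,0.25,0],
    [0,-0.005,0.28,0],
    [0,-0.005,0.28,0],
    [0,-0.005,0.28,0]
  ]
}}

```text
time_s: 35.7
tcp_pos: [0.5661, -0.1463, 0.0728]
ee_rot: [[-0.984, -0.18, 0.001], [-0.18, 0.984, -0.0], [-0.001, -0.0, -1.0]]
wrist_force: [0.7, -0.7, 0.6]
gripper_width: 0.862
```

Emit:
{"method": "drive_tool", "body": {
  "series": [
    [0,0,0,0],
    [0,0,0,0],
    [0,0,0,0],
    [0,0,0,0],
    [0,0,0,0],
    [0,0,0,0],
    [0,0,0,0]
  ],
  "fingers": 10
}}

```text
time_s: 36.58
tcp_pos: [0.5657, -0.1463, 0.0722]
ee_rot: [[-0.984, -0.18, 0.0], [-0.18, 0.984, -0.0], [-0.0, -0.0, -1.0]]
wrist_force: [-0.1, 0.3, 0.6]
gripper_width: 0.423
```

Emit:
{"method": "drive_tool", "body": {
  "series": [
    [0,0,-0.2,0],
    [0,0,-0.4,0],
    [0,0,-0.7,0],
    [0,0,-1,0],
    [0,0,-1,0],
    [0,0,-1,0]
  ]
}}

```text
time_s: 37.33
tcp_pos: [0.5649, -0.1462, 0.1913]
ee_rot: [[-0.984, -0.179, -0.002], [-0.179, 0.984, 0.001], [0.001, 0.001, -1.0]]
wrist_force: [0.6, -0.1, -1.7]
gripper_width: 0.434
```

```bash
python3 -c "
from h import *
move((.391,-.31,.22),-80)"
```

```text
t 37.33 tcp [ 0.5649 -0.1462  0.1913] jaw 100.3 j6 -81.0 F [ 0.6 -0.1 -1.7] g 37.7 
 -> d [ 1.671 -1.083 -0.237] turn 0.003
```

Emit:
{"method": "drive_tool", "body": {
  "series": [
    [0.3,-0.2,-0.15,0],
    [0.6,-0.4,-0.24,0],
    [0.84,-0.54,-0.24,0],
    [0.84,-0.54,-0.24,0],
    [0.84,-0.54,-0.24,0]
  ]
}}

```text
time_s: 37.95
tcp_pos: [0.4781, -0.2281, 0.22]
ee_rot: [[-0.984, -0.18, -0.002], [-0.18, 0.984, 0.0], [0.002, 0.001, -1.0]]
wrist_force: [-0.4, -0.2, -0.5]
gripper_width: 0.428
```

Emit:
{"method": "drive_tool", "body": {
  "series": [
    [0.3,-0.2,0,0],
    [0.6,-0.4,0,0],
    [0.83,-0.54,0,0],
    [0.83,-0.54,0,0],
    [0.83,-0.54,0,0],
    [0.83,-0.54,0,0]
  ]
}}

```text
time_s: 38.7
tcp_pos: [0.3928, -0.3092, 0.2208]
ee_rot: [[-0.983, -0.181, -0.0], [-0.181, 0.983, 0.0], [0.0, 0.0, -1.0]]
wrist_force: [-0.1, -0.3, -0.7]
gripper_width: 0.425
```

```bash
python3 -c "
from h import *
move((.391,-.31,.160),-79)"; python3 v.py g8 330 240 450 360 370 160 490 280
```

```text
t 38.7 tcp [ 0.3928 -0.3092  0.2208] jaw 100.4 j6 -60.0 F [-0.1 -0.3 -0.7] g 37.0 
 -> d [ 0.016 -0.004  0.506] turn -0.005
```

View pics/g8.png

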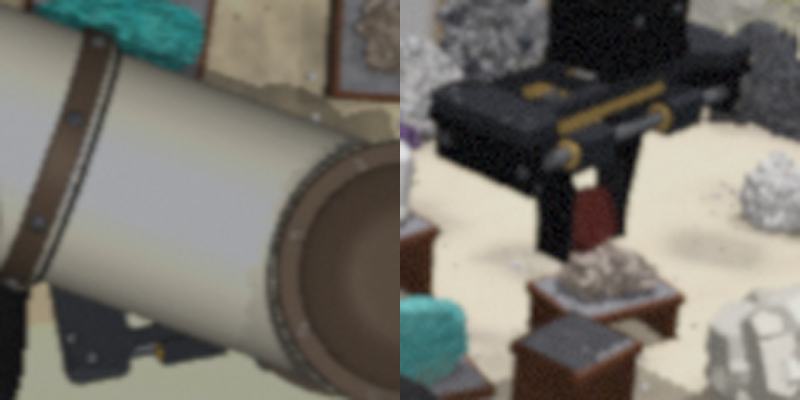

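The garnet is held level above the tallest riser.

Emit:
{"method": "drive_tool", "body": {
  "series": [
    [0.01,0,0.2,0],
    [0.01,0,0.35,0],
    [0.01,0,0.45,0],
    [0.01,0,0.49,0],
    [0.01,0,0.5,0],
    [0.01,0,0.5,0],
    [0.01,0,0.5,0]
  ]
}}

```text
time_s: 39.67
tcp_pos: [0.3909, -0.3102, 0.1615]
ee_rot: [[-0.984, -0.18, 0.001], [-0.18, 0.984, -0.0], [-0.001, -0.001, -1.0]]
wrist_force: [-0.1, -0.1, -1.1]
gripper_width: 0.424
```

Emit:
{"method": "drive_tool", "body": {
  "series": [
    [0,0,0.005,0],
    [0,0,0.013,0],
    [0,0,0.016,0],
    [0,0,0.016,0]
  ]
}}

```text
time_s: 40.17
tcp_pos: [0.3906, -0.31, 0.159]
ee_rot: [[-0.984, -0.18, -0.0], [-0.18, 0.984, 0.0], [0.0, 0.0, -1.0]]
wrist_force: [0.0, 0.1, -1.1]
gripper_width: 0.431
```

```bash
python3 -c "
from h import *
move((.391,-.31,.158),-79)"
```

```text
t 40.17 tcp [ 0.3906 -0.31    0.159 ] jaw 100.4 j6 -60.0 F [ 0.   0.1 -1.1] g 37.5 
 -> d [-0.003 -0.     0.008] turn -0.006
```

Emit:
{"method": "drive_tool", "body": {
  "series": [
    [0,0,0.008,0],
    [0,0,0.012,0],
    [0,0,0.012,0]
  ]
}}

```text
time_s: 40.55
tcp_pos: [0.3908, -0.3101, 0.1581]
ee_rot: [[-0.984, -0.18, 0.0], [-0.18, 0.984, -0.0], [-0.0, -0.0, -1.0]]
wrist_force: [-0.9, 1.2, 4.6]
gripper_width: 0.428
```

Emit:
{"method": "drive_tool", "body": {
  "series": [
    [0,0,0,0],
    [0,0,0,0],
    [0,0,0,0],
    [0,0,0,0],
    [0,0,0,0],
    [0,0,0,0]
  ],
  "fingers": 75
}}

```text
time_s: 41.3
tcp_pos: [0.3907, -0.31, 0.1576]
ee_rot: [[-0.984, -0.18, -0.0], [-0.18, 0.984, 0.0], [0.0, 0.0, -1.0]]
wrist_force: [-0.4, -0.3, -0.2]
gripper_width: 0.856
```

Emit:
{"method": "drive_tool", "body": {
  "series": [
    [0,0,-0.2,0],
    [0,0,-0.5,0],
    [0,0,-1,0],
    [0,0,-1,0],
    [0,0,-1,0]
  ]
}}

```text
time_s: 41.92
tcp_pos: [0.3902, -0.3097, 0.2773]
ee_rot: [[-0.984, -0.179, -0.0], [-0.179, 0.984, 0.001], [-0.0, 0.001, -1.0]]
wrist_force: [-0.7, 0.4, -0.4]
gripper_width: 0.86
```

Emit:
{"method": "drive_tool", "body": {
  "series": [
    [-0.4,0.4,0,0],
    [-0.9,0.9,0,0],
    [-0.9,0.9,0,0],
    [-0.9,0.9,0,0]
  ]
}}

```text
time_s: 42.42
tcp_pos: [0.4777, -0.1829, 0.2757]
ee_rot: [[-0.983, -0.183, -0.004], [-0.183, 0.983, 0.001], [0.004, 0.001, -1.0]]
wrist_force: [0.1, 0.0, 0.1]
gripper_width: 0.86
```

Emit:
{"method": "drive_tool", "body": {
  "series": [
    [-0.4,0.4,0,0],
    [-0.4,0.9,0,0],
    [-0.4,0.9,0,0],
    [-0.4,0.9,0,0]
  ]
}}

```text
time_s: 42.92
tcp_pos: [0.5046, -0.0701, 0.2769]
ee_rot: [[-0.984, -0.18, -0.002], [-0.18, 0.984, -0.0], [0.002, -0.0, -1.0]]
wrist_force: [-0.6, 0.6, 0.2]
gripper_width: 0.86
```

Emit:
{"method": "drive_tool", "body": {
  "series": [
    [0,0.4,0,0],
    [0,0.9,0,0],
    [0,0.9,0,0],
    [0,0.9,0,0]
  ]
}}

```text
time_s: 43.42
tcp_pos: [0.4858, 0.0354, 0.2774]
ee_rot: [[-0.984, -0.178, -0.001], [-0.178, 0.984, -0.0], [0.001, -0.0, -1.0]]
wrist_force: [0.1, -0.9, -0.3]
gripper_width: 0.862
```

```bash
python3 - <<'E'
from h import *
t=capture("top");s=capture("scene");im=t["color"];H,S,V=cv2.split(cv2.cvtColor(im,cv2.COLOR_BGR2HSV))
for n,m,z,q in(("garnet",((H<10)|(H>170))&(S>110),.1045,(393,315)),("chrys",(H>75)&(H<105)&(S>110),.0395,(365,250))):
    m=(m*255).astype(np.uint8);roi=np.zeros_like(m);w=16 if n=="garnet" else 36;roi[q[1]-w:q[1]+w,q[0]-w:q[0]+w]=255
    p,wh,a,_=blob(m&roi,t,z,q);print(n,p.round(4),np.round(wh,1),round(a))
print(telemetry.sense()["tcp_pos"],telemetry.sense()["wrist_force"])
A=cv2.resize(im[135:345,225:495],(800//2,311));B=cv2.resize(s["color"][180:340,230:490],(400,246))
o=np.zeros((311,800,3),np.uint8);o[:,:400]=A;o[:246,400:]=B;cv2.imwrite("pics/f.png",o)
E
```

```text
garnet [ 0.3905 -0.3095] [36.7 34.7] 18
chrys [ 0.5107 -0.2666] [88.6 41.6] 81
[0.48594946 0.03504658 0.27738953] [-0.66941959 -0.68629432 -0.18630729]
```

View pics/f.png

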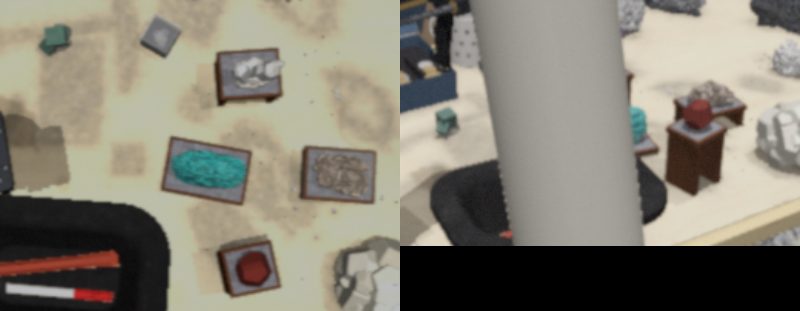

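All four minerals are in place in the final picture. Fluorite (top view about (262,160)) and the specimen box look unmoved. Handing in.

```bash
python3 -c "
from station import order
print(order.finish_job())"
```

```text
the job is handed in; nothing more can be done
None
```

All four minerals are on their risers and the job is handed in, at about 43 s of the 102 s allowed. They were placed one at a time in the order you listed: chrysocolla on the lowest, barite on the second, quartz on the third and garnet on the tallest.

- **Centring, measured:** in the last top view the garnet and chrysocolla are within about 1 mm of their riser middles.
- **Centring, by eye:** the barite and quartz look upright and central. I did not measure the barite's centre after placing. A rough estimate put the quartz about 3 mm off the middle. Its leaning crystal makes the top-view outline look off to one side.
- **Left alone:** the fluorite and the specimen box look where they were at the start. I checked both by eye only.
- **Forces:** the wrist-force readings I saw stayed under about 8 N, and the arm was clear of everything when I handed in.

No check failed. The hand-in gives no verdict, so I have no outside confirmation of the result.

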